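# Hang the tube rack on the hook deep in the low bench cabinet

## Robot

A 6-joint arm with a two-finger parallel gripper is mounted at the origin on the work surface. World frame = base frame: x ahead of the robot, y to its left, z up, the work surface at z = 0. Lengths are in m, angles in degrees, forces in N, time in s.
With the tool pointing down it reaches from about 0.3 to 0.75 m from the base axis. Payload 8.5 kg.
Tool frame: the origin (TCP) lies at the very end of the fingers, on their centre line; the grasp point (between the pads) lies 19 mm behind it (env.pinch_z is the distance from the TCP to the grasp point, in m); z points along the fingers, y is the line along which they close (so a half turn about z gives the same grasp; the last joint's range is limited). The gripper opens to 85 mm and grips with 20 to 120 N. Pads are 22 mm wide; open, the fingers measure 114 mm over their backs; the gripper's body (76 mm by 85 mm) begins 54 mm behind the grasp point. The pads swing forward as they close: fully open they stand 13 mm farther back than shut.
Start: joints at [57.336, 21.807, 74.336, -0, 83.858, -12.336], TCP at [0.191, 0.516, 0.196] pointing down, gripper open.
Joint ranges: [-178.18, 178.18], [-50.72, 133.34], [12.68, 142.11], [-81.47, 261.47], [9.98, 163.14], [-165.26, 165.26]. Speed limits (degrees/s): [136.94, 136.94, 180, 180, 180, 180].

## Interface

Orientations are given as a 3x3 rotation matrix whose columns are the frame's x, y, z axes.
In Python, from rig import env, viewer gives the robot as it stands.
- The arm moves only by the tool drive_tool, never from a script. Its argument "series" is a list of rows, each a list of 3 entries, a list of its own where there are three numbers: the shift along the tool's x, y, z in m, then the turn about the tool's z in degrees, then the finger opening in m, from 0 to 0.0854. A call has 1 to 20 rows; each row is the pose to reach, as a shift and turn from the pose commanded when the call began, along the tool's axes at that moment; what a row does not reach only later rows make up. A row lasts 1/10 s, in which the tool goes at most 50 mm and 8.59 degrees, less where a joint would pass 70% of its speed; a pose out of reach is approached as far as the arm can. A call with a gripper value outside its range is refused whole. The fingers move at their own pace and stop on an object; "newtons" is the grip in N (left out, the last holds). Time passes only in rows, so rows that repeat a pose let the fingers close. It gives the time, the measured TCP pose, the force, the opening and the grip force at its end, in the units of the state.
- env.observe(): the state, without advancing time (a new reading comes with each control period).
- viewer.get_image(name): name is "side" or "top"; returns a dict with "img" (400x640x3 uint8, red, green, blue), "depth" (400x640 float32, m along the optical axis (not along the pixel's ray), 0 where there is no reading), "camera_matrix" (3x3 intrinsics, pixels), "rvec" (rotation vector, rad) and "tvec" (3), from world to camera coordinates, as OpenCV has them. Camera axes: x right, y down, z forward; pixel columns grow to the right and rows downward; lengths in m; the calibration is good to about 2 mm. A picture is of the moment at which its call begins.
- env.close_job(): hands the job in; it is judged then, once.
The state is a dict: "time_s": time; "q": joint angles; "qvel": joint speeds; "joint_efforts": joint torques, N m; "position": TCP position; "tool_rot": TCP orientation; "ft_force": force on the tool from outside, world axes, zero at the start; "wrist_torque": the same for the moment, N m; "grip_width": finger opening in m; "gripper_force": force on a finger pad.
Only numpy, scipy, OpenCV 4.12 (cv2) and the standard library are available. Lean on these libraries where they do the work, as an engineer would, in place of code of your own. Each camera call takes 0.05 s, during which the arm holds its last target. There are 200 camera calls.

## Task

Pick up the hand-held tube rack by its long handle, tilt it so that it gets in under the low front board of the cabinet, and hang its bail (the thin rod at the far end) in the hook under the cabinet's roof: down in the hook's throat, not perched on its tip. Let go so that the rack hangs there freely and still. Feel your way gently, without pushing hard against the cabinet or its hook, and leave the other things on the bench where they are.

Things in the scene. Friction and masses are not known exactly. Their poses are not given: they have to be found in the camera images.
- rack_grip (a point): Grip point of the steel-and-aluminium tube rack (about 0.21 to 0.34 kg): centre of its handle, 20 mm before the free end. The handle is a bar 12 mm wide (y), 14 mm high (z), 140 mm long. Axes: x along the handle towards the bail, y sideways, z up from the rack's underside. The rack stands upright on the bench, handle axis 70 mm above it.
- rack_bail (a point): Middle of the rack's bail: a steel rod 6 mm thick, 60 mm long along y, 160 mm ahead (+x) of rack_grip at the same height; axes as there. Behind it (-x) is an open window 31 mm long, 48 mm wide, between 6 mm side rods at y = +-27 mm and a 60 x 12 x 14 mm cross bar that carries the handle. Hung freely by the bail, the rack rests with its handle end about 22 degrees low.
- rack_deck (a point): Centre of the underside of the rack's deck, a 70 x 60 x 8 mm grey plate straight below the bail (bail axis 70 mm above this point); axes as rack_grip. Two 6 mm rods at y = +-27 mm join it to the bail's ends; a few capped tubes stand on it, tops 25 mm above the underside.
- cabinet: Fixed low cabinet, one open end (its front, facing roughly the robot's left, +y), white floor, back and one side, clear roof and other side: 200 mm deep (x), 200 wide, 223 high. Origin under its centre on the bench; x points inwards from the front (front plane x = -100 mm), z up. Inner width 184 mm, floor 12 mm, roof underside at z = 215 mm, back's inner face at x = 94 mm.
- cabinet_mouth (a point): Middle of the lower front edge of the grey front board, 185 mm above the bench; axes as the cabinet. The board is 8 mm thick (inwards) and closes the front from here up to the top; below it the front is open. Its lower edge is 1 mm lower than the top of the hook's tip, so a level rack does not get over the tip.
- hook_middle (a point): NOT the hook itself: the middle of its possible settings, 170 mm up, axes as the cabinet. A J hook of 6 mm steel rod hangs from the roof at y = 0; its vertical stem's axis lies anywhere from 22 mm before (-x) to 22 mm behind this point, fixed firmly there, not measured: find it by touch or sight. Next entry: its shape.
- hook_shape (a point): Same point as hook_middle, axes as the cabinet. Hook: stem down from the roof, level shank (axis 6 mm below this point) running 18 mm from the stem to the front (-x), axis to axis, then a tip turned up, its top 16 mm above this point. Throat between tip and stem 12 mm wide. A bail lying in the throat has its axis at this point's height.
- tip_box: Bystander: blue pipette tip box with clear lid, 87 x 122 x 67 mm, origin under its centre. Leave alone.
- bottle: Bystander: reagent bottle, 64 mm across, 140 mm high, origin under its centre. Leave alone.
- step_rack: Bystander: grey stepped microtube block, 90 x 130 x 50 mm, origin under its centre. Leave alone.
Things that resemble listed ones, but are neither listed nor needed, are in the scene too. Several things look just like the part that bears rack_grip: the one meant starts farthest to the robot's left.

How it is judged (in metres and radians):
On the way:
1. the rack is lifted clear of the bench (height (world z) of rack_bail above 0.09 m and height (world z) of rack_grip above 0.08 m), for 0.2 s.
At the end, for the whole second after the job is handed in: The rack hangs in the cabinet with its bail in the hook's throat: bail axis 162 to 178 mm above the cabinet's underside and within 30 mm of its mid-plane, rack within 0.6 rad of upright, borne by the cabinet's hook, slower than 0.03 m/s, let go (x of rack_bail in the frame of cabinet between -0.042 and 0.022 m and y of rack_bail in the frame of cabinet between -0.03 and 0.03 m and z of rack_bail in the frame of cabinet between 0.162 and 0.178 m and angle between rack_bail's own z axis and vertical below 0.6 rad and linear speed of rack below 0.03 m/s and contact force between rack and cabinet above 1 N); the robot touches nothing.
It fails at once if the rack is pressed on the cabinet or its hook with more than 15 N (contact force between rack and cabinet above 15 N).
It fails at once if the robot presses on the cabinet with more than 15 N (contact force between any of the arm, the fingers and cabinet above 15 N).
It fails at once if a bystander is moved by more than 15 mm (distance of any of tip_box, bottle, step_rack from where it was at the start of the episode above 0.015 m).
It also fails if it takes over 54 s, if anything falls off the work surface, if the arm or the gripper's body presses on something with over 40 N, if the wrist force passes 120 N, or if a joint passes its speed limit or range.

## Working session

There is one attempt and no reset: what is moved stays moved. The work goes in short steps, Python scripts to look and compute and a tool call to move; the robot and the scene stay as the last step left them, time stands still between calls to the robot, and variables do not carry over. Pictures are saved under pics/ and viewed, at most 10 in all, crops included, and the job is handed in when it is done.

Besides the shell and the picture viewer there is one more tool, called after "Request:" as name(argument=value, ...) on one line, values as JSON. drive_tool: Moves the arm, as the interface text tells. Its arguments: {"type":"object","properties":{"series":{"type":"array"},"newtons":{"type":"number"}},"required":["series"]}

```bash
mkdir -p pics; ls; python3 - <<'E'
from rig import env, viewer
import cv2, numpy as np, pickle
s=env.observe(); print({k:np.round(v,3).tolist() for k,v in s.items()}, env.pinch_z)
for n in("side","top"):
    d=viewer.get_image(n); pickle.dump(d,open(n+"0.pkl","wb"))
    cv2.imwrite(f"pics/{n}0.png",d["img"][:,:,::-1])
    R=cv2.Rodrigues(np.array(d["rvec"]))[0]; print(n,d["camera_matrix"],-R.T@np.array(d["tvec"]).ravel(),R[2])
E
```

```text
pics
{'time_s': 0.0, 'q': [57.337, 21.841, 74.385, -0.001, 83.856, -12.336], 'qvel': [0.089, 0.018, -0.006, -0.114, -0.017, -0.04], 'joint_efforts': [0.001, -44.846, -23.128, -0.0, 0.005, -0.0], 'position': [0.191, 0.515, 0.195], 'tool_rot': [[-0.938, 0.347, -0.001], [0.347, 0.938, -0.001], [0.0, -0.001, -1.0]], 'ft_force': [-0.035, 0.55, -0.576], 'wrist_torque': [-0.03, 0.05, 0.036], 'gripper_force': 0.0, 'grip_width': 0.085} 0.0187
side [[379.77012772   0.         320.0786716 ]
 [  0.         379.77012772 203.88592217]
 [  0.           0.           1.        ]] [0.50600229 0.73763062 0.65731224] [ 0.12806936 -0.83019006 -0.54257046]
top [[460.03372892   0.         329.6906183 ]
 [  0.         460.03372892 199.86571057]
 [  0.           0.           1.        ]] [ 0.34784689 -0.0840147   1.54342297] [ 0.19256689  0.01237402 -0.98120583]
```

View pics/side0.png

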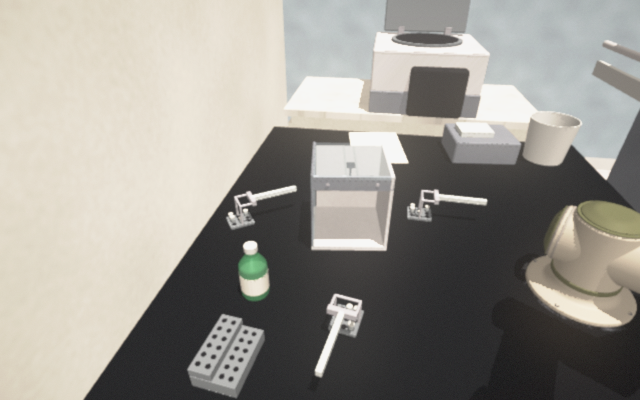

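View pics/top0.png

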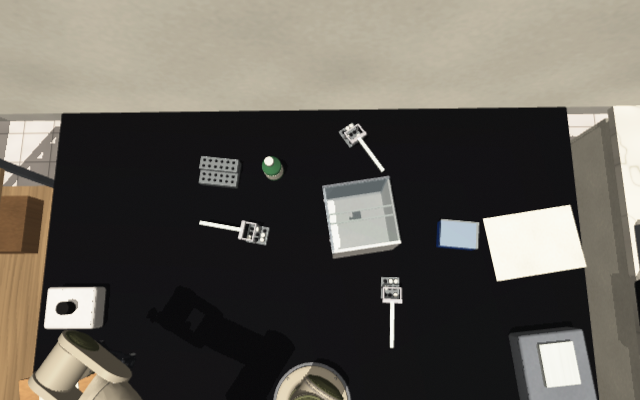

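The side view shows three look-alike racks, at about (340,335), (265,200) and (445,205). In the top view they sit at (240,230), (360,145) and (392,310), with the cabinet near (360,215). World +y points left in the top view, so the rack meant is top (240,230) = side (340,335). I'll check it and the hook in close crops.

```bash
cat > h.py <<'E'
import numpy as np, cv2, pickle
def load(n): return pickle.load(open(n+".pkl","rb"))
def cam(d):
    R=cv2.Rodrigues(np.array(d["rvec"],float))[0]; t=np.array(d["tvec"],float).ravel(); return np.array(d["camera_matrix"]),R,t
def proj(d,P): return cv2.projectPoints(np.atleast_2d(np.array(P,float)),np.array(d["rvec"]),np.array(d["tvec"]),np.array(d["camera_matrix"]),None)[0].reshape(-1,2)
def ray(d,uv):
    K,R,t=cam(d); uv=np.atleast_2d(uv).astype(float); v=np.c_[uv,np.ones(len(uv))]@np.linalg.inv(K).T@R
    return -R.T@t, v      # centre, dirs (depth-scaled)
def onplane(d,uv,z): c,v=ray(d,uv); return c+v*((z-c[2])/v[:,2])[:,None]
def deproj(d,uv):
    uv=np.atleast_2d(uv).astype(int); c,v=ray(d,uv); return c+v*d["depth"][uv[:,1],uv[:,0]][:,None]
def tri(a,ua,b,ub):
    c1,v1=ray(a,ua);c2,v2=ray(b,ub);v1=v1[0]/np.linalg.norm(v1[0]);v2=v2[0]/np.linalg.norm(v2[0])
    s=np.linalg.lstsq(np.c_[v1,-v2],c2-c1,rcond=None)[0];p,q=c1+s[0]*v1,c2+s[1]*v2
    return (p+q)/2,np.linalg.norm(p-q)
E
python3 - <<'E'
from h import *
s,t=load("side0"),load("top0")
def crop(d,x,y,w,h,k): return cv2.resize(d["img"][y:y+h,x:x+w,::-1],None,fx=k,fy=k,interpolation=cv2.INTER_CUBIC)
a=crop(s,305,285,80,100,3*1); b=crop(t,190,205,100,50,4); c=crop(s,305,135,95,60,4);e=crop(t,318,172,90,90,3)
im=np.zeros((600,800,3),np.uint8)
im[0:300,0:240]=a; im[0:200,250:650]=b; im[310:550,0:380]=c; im[310:580,400:670]=e
cv2.imwrite("pics/c1.png",im)
E
```

```text
(no output)
```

View pics/c1.png

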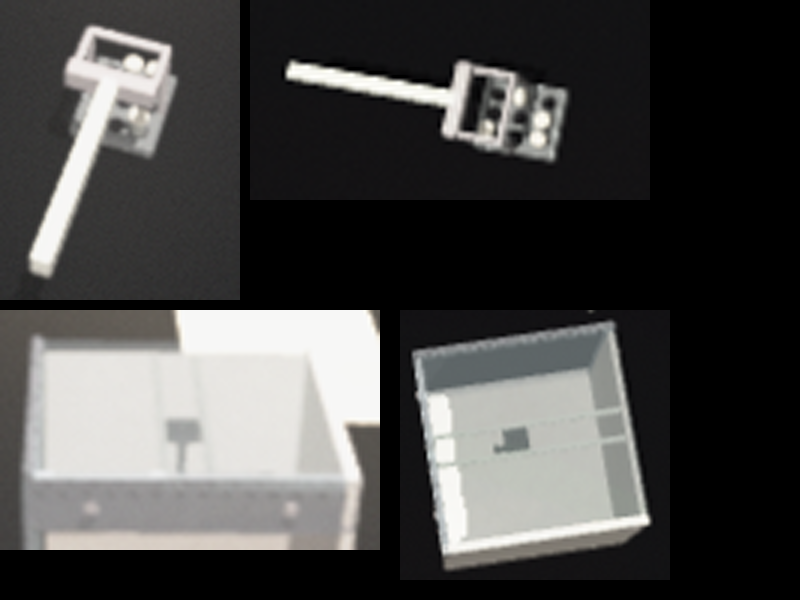

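The first crop confirms the rack: handle end at side (318,374), bail at the top near (348,299), and in the top view the handle end at (199,222). The cabinet's front board is on its left. In the top view the hook plate shows at about (356,215), with the tip sticking out to the front at about (350,218). Measuring now.

```bash
python3 - <<'E'
from h import *
np.set_printoptions(precision=4,suppress=True)
s,t=load("side0"),load("top0")
# rack: bright handle blob in both views
def bright(d,x0,y0,x1,y1,th):
    m=np.zeros(d["img"].shape[:2],np.uint8); m[y0:y1,x0:x1]=(d["img"][y0:y1,x0:x1].min(2)>th); return m
mt=bright(t,195,205,237,250,140); ms=bright(s,312,320,340,380,165)
def axis(m):
    c=max(cv2.findContours(m,0,1)[0],key=cv2.contourArea); ys,xs=np.nonzero(m)
    l=cv2.fitLine(np.c_[xs,ys].astype(np.float32),2,0,.01,.01).ravel(); p=(np.c_[xs,ys]-l[2:])@l[:2]
    return l[2:]+l[:2]*p.min(), l[2:]+l[:2]*p.max()
print("top handle ends",axis(mt),"side",axis(ms))
et=axis(mt); es=axis(ms)
et=sorted(et,key=lambda p:p[0]); es=sorted(es,key=lambda p:-p[1])
print("free end tri",tri(t,et[0],s,es[0]))
for z in (.077,.070): print("top on z",z,onplane(t,et,z))
print("side on z.077",onplane(s,es,.077))
ys,xs=np.nonzero(mt); P=deproj(t,np.c_[xs,ys]); print("depth z of handle top-view",np.percentile(P[:,2],[10,50,90]))
# bail ends by eye: side crop (85,28)/3,(171,45)/3 ; top crop
print("bail side",onplane(s,[[305+88/3,285+30/3],[305+170/3,285+46/3]],.07))
print("bail top",onplane(t,[[190+(515-250)/4,205+74/4],[190+(505-250)/4,205+146/4]],.07))
# cabinet corners
C=np.array([[414,354],[445,549],[613,323],[648,520]],float); C=np.c_[318+(C[:,0]-400)/3,172+(C[:,1]-310)/3]
Pc=onplane(t,C,.223);print("cab corners FL?",Pc)
print("centre",Pc.mean(0), "yaw of front->back",np.degrees(np.arctan2(*(Pc[2]-Pc[0])[[1,0]])),np.degrees(np.arctan2(*(Pc[3]-Pc[1])[[1,0]])), np.degrees(np.arctan2(*(Pc[0]-Pc[1])[[1,0]])))
print("edge lens",np.linalg.norm(Pc[2]-Pc[0]),np.linalg.norm(Pc[1]-Pc[0]))
S=np.array([[35,340],[340,355],[28,478],[360,480]],float);S=np.c_[305+S[:,0]/4,135+(S[:,1]-310)/4]
print("side corners",onplane(s,S,.223))
pl=[318+(515-400)/3,172+(438-310)/3]; ps=[305+183/4,135+(430-310)/4]
print("plate tri",tri(t,pl,s,ps),onplane(t,pl,.225),onplane(s,ps,.225))
print("tip top view",onplane(t,[318+(496-400)/3,172+(449-310)/3],.186),"stem side px rays z .215,.2,.19",[onplane(s,[305+182/4,135+(468-310)/4],z)[0] for z in(.223,.215,.2,.19)])
E
```

```text
top handle ends (array([199.0073, 221.9588]), array([236.2503, 228.5956])) side (array([317.2844, 374.7372]), array([337.5802, 319.4785]))
free end tri (array([0.5683, 0.3604, 0.0668]), np.float64(0.0006544470305468203))
top on z 0.077 [[0.5671 0.3573 0.077 ]
 [0.5444 0.2359 0.077 ]]
top on z 0.07 [[0.5681 0.3594 0.07  ]
 [0.5453 0.2374 0.07  ]]
side on z.077 [[0.5669 0.3669 0.077 ]
 [0.5469 0.2474 0.077 ]]
depth z of handle top-view [0.0665 0.0766 0.0809]
bail side [[0.5615 0.1792 0.07  ]
 [0.5044 0.1849 0.07  ]]
bail top [[0.5614 0.173  0.07  ]
 [0.503  0.1797 0.07  ]]
cab corners FL? [[ 0.6468 -0.047   0.223 ]
 [ 0.4558 -0.0758  0.223 ]
 [ 0.676  -0.2428  0.223 ]
 [ 0.4819 -0.27    0.223 ]]
centre [ 0.5651 -0.1589  0.223 ] yaw of front->back -81.51543080329381 -82.36971874239995 8.570264348714582
edge lens 0.19799580108886983 0.19309356981603337
side corners [[ 0.6752 -0.2383  0.223 ]
 [ 0.4633 -0.2471  0.223 ]
 [ 0.6455 -0.0398  0.223 ]
 [ 0.4514 -0.0687  0.223 ]]
plate tri (array([ 0.5634, -0.1451,  0.2087]), np.float64(0.0025671018112480974)) [[ 0.5621 -0.1443  0.225 ]] [[ 0.5601 -0.1127  0.225 ]]
tip top view [[ 0.5575 -0.1271  0.186 ]] stem side px rays z .215,.2,.19 [array([ 0.5566, -0.0667,  0.223 ]), array([ 0.5575, -0.0815,  0.215 ]), array([ 0.5593, -0.1093,  0.2   ]), array([ 0.5604, -0.1278,  0.19  ])]
```

The handle runs at about -100.5° yaw. Its free end is at about (0.568, 0.361), height about 0.07 m, and the bail is near (0.533, 0.179). The cabinet's inward axis is at about -82° with its centre near (0.565, -0.160), and the hook stem sits at about x = -14 mm in the cabinet frame. I can only turn about the tool's z, so the tilt has to come from the bench. I'll grip loosely, tip the rack back over its deck edge, then grip hard.

First move: above the handle.

Request:
drive_tool(series=[[[-0.045, -0.005, 0], 8, 0.0854], [[-0.09, -0.01, 0], 16, 0.0854], [[-0.135, -0.015, 0.005], 24, 0.0854], [[-0.18, -0.02, 0.01], 32, 0.0854], [[-0.225, -0.025, 0.015], 40, 0.0854], [[-0.27, -0.03, 0.02], 48, 0.0854], [[-0.315, -0.036, 0.025], 56, 0.0854], [[-0.36, -0.041, 0.03], 64, 0.0854], [[-0.395, -0.045, 0.04], 72, 0.0854], [[-0.413, -0.047, 0.045], 80, 0.0854], [[-0.413, -0.047, 0.045], 80, 0.0854], [[-0.413, -0.047, 0.045], 80, 0.0854]], newtons=20)

```text
time_s: 1.3
position: [0.5616, 0.3282, 0.1502]
tool_rot: [[0.177, 0.984, -0.001], [0.984, -0.177, -0.0], [-0.0, -0.001, -1.0]]
ft_force: [0.4, -0.6, 1.0]
grip_width: 0.0854
gripper_force: 0.0
```

```bash
cat > snap.py <<'E'
import sys,pickle,cv2
from rig import env,viewer
for n in("side","top"):
    d=viewer.get_image(n); pickle.dump(d,open(n+sys.argv[1]+".pkl","wb"))
E
python3 snap.py 1; python3 - <<'E'
from h import *
from rig import env
o=env.observe(); print(np.round(o["position"],4),np.round(o["tool_rot"],3).tolist())
p=np.array(o["position"])
s,t=load("side1"),load("top1")
print(proj(s,p),proj(t,p))
u=np.array([-.182,-.983,0])
im=np.zeros((600,800,3),np.uint8)
a=s["img"][200:400,200:460,::-1].copy(); b=t["img"][170:290,150:310,::-1].copy()
im[0:600,0:0]=0
A=cv2.resize(a,None,fx=1.7,fy=1.7,interpolation=2); B=cv2.resize(b,None,fx=2.2,fy=2.2,interpolation=2)
im[:A.shape[0],:A.shape[1]]=A; im[:B.shape[0],445:445+B.shape[1]]=B
cv2.imwrite("pics/c2.png",im)
E
```

```text
[0.5611 0.329  0.151 ] [[0.176, 0.984, 0.0], [0.984, -0.176, 0.0], [0.0, 0.0, -1.0]]
[[324.4293829  327.19676729]] [[201.05877703 220.29316316]]
```

View pics/c2.png

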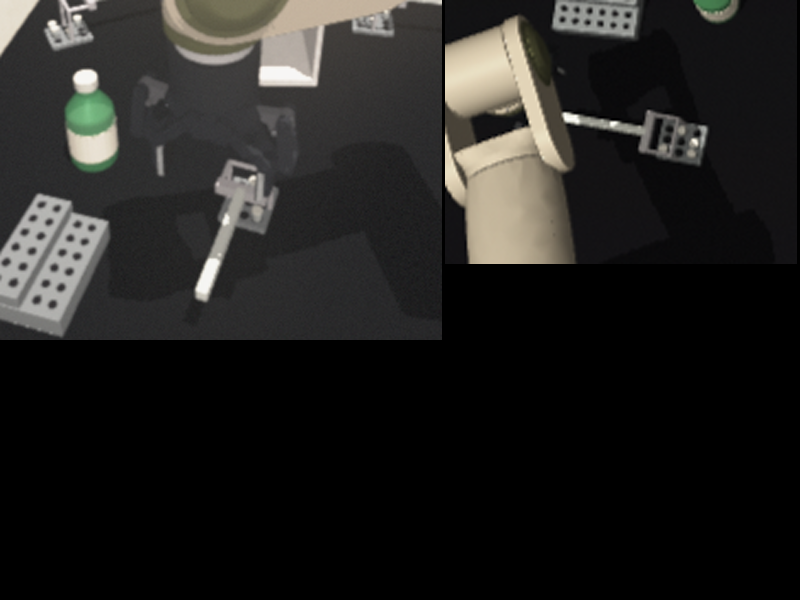

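The side crop shows the open fingers over the handle, with the light strip of the left pad at about (294,300) and the rack unmoved. The dark fingertips are hard to see, so I'll check their real place with the depth image.

```bash
python3 - <<'E'
from h import *
np.set_printoptions(precision=4,suppress=True)
s=load("side1")
yy,xx=np.mgrid[240:340,260:400]; uv=np.c_[xx.ravel(),yy.ravel()]
P=deproj(s,uv); ok=(s["depth"][uv[:,1],uv[:,0]]>0)&(P[:,2]>.12)&(P[:,2]<.2); P=P[ok];uv=uv[ok]
c=np.array([.5613,.3286]); R=np.array([[.176,.984],[.984,-.176]])  # tool x,y cols
L=(P[:,:2]-c)@R
for sgn in(-1,1):
    m=np.sign(L[:,1])==sgn
    if m.sum()==0: continue
    print(sgn,m.sum(),"zmin",np.percentile(P[m,2],[0,1,5,20]),"tool x,y near bottom",np.median(L[m&(P[:,2]<np.percentile(P[m,2],20))],0),"px",uv[m][np.argmin(P[m,2])])
# handle line in depth
yy,xx=np.mgrid[300:380,305:350]; uv=np.c_[xx.ravel(),yy.ravel()];P=deproj(s,uv)
m=(P[:,2]>.06)&(P[:,2]<.09); 
L=(P[m,:2]-c)@R; print("handle z",np.median(P[m,2]),"x range",L[:,0].min(),L[:,0].max(),"lateral",[np.median(L[(abs(L[:,0]-a)<.01),1]) for a in(-.05,-.02,0,.02,.03)])
E
```

```text
1 1 zmin [0.1993 0.1993 0.1993 0.1993] tool x,y near bottom [nan nan] px [301 296]
handle z 0.07747843303846202 x range -0.13017701584320338 0.03281928487885886 lateral [np.float64(-0.0028233342928354875), np.float64(-0.0023142282977019913), np.float64(-0.0022693203290687), np.float64(-0.001979656061557756), np.float64(-0.0018013084649880565)]
  return _methods._mean(a, axis=axis, dtype=dtype,
  ret = um.true_divide(
```

The handle sits 2 mm to one side and its free end is 33 mm beyond the tool, as planned. Descend and close gently.

Request:
drive_tool(series=[[[0, -0.002, 0.03], 0, 0.0854], [[0, -0.002, 0.06], 0, 0.0854], [[0, -0.002, 0.085], 0, 0.0854], [[0, -0.002, 0.097], 0, 0.0854], [[0, -0.002, 0.097], 0, 0.0854], [[0, -0.002, 0.097], 0, 0.03], [[0, -0.002, 0.097], 0, 0.03], [[0, -0.002, 0.097], 0, 0.03], [[0, -0.002, 0.097], 0, 0.0], [[0, -0.002, 0.097], 0, 0.0], [[0, -0.002, 0.097], 0, 0.0], [[0, -0.002, 0.097], 0, 0.0], [[0, -0.002, 0.097], 0, 0.0]], newtons=20)

```text
time_s: 2.7
position: [0.5601, 0.3285, 0.0535]
tool_rot: [[0.179, 0.984, -0.0], [0.984, -0.179, -0.0], [-0.0, -0.0, -1.0]]
ft_force: [-0.1, -0.6, 0.5]
grip_width: -0.0002
gripper_force: 0.0
```

It closed on nothing. I'll look.

```bash
python3 snap.py 2; python3 - <<'E'
from h import *
s,t=load("side2"),load("top2")
p=[.5601,.3285,.0535]; print(proj(s,[p,[.5601,.3285,.0722]]))
a=s["img"][250:400,260:420,::-1]; A=cv2.resize(a,None,fx=4,fy=4,interpolation=2)
A=np.clip(255*(A/255.)**.5,0,255).astype(np.uint8)
cv2.imwrite("pics/c3.png",A)
E
```

```text
[[324.53198691 363.5100779 ]
 [324.63191088 356.96552032]]
```

View pics/c3.png

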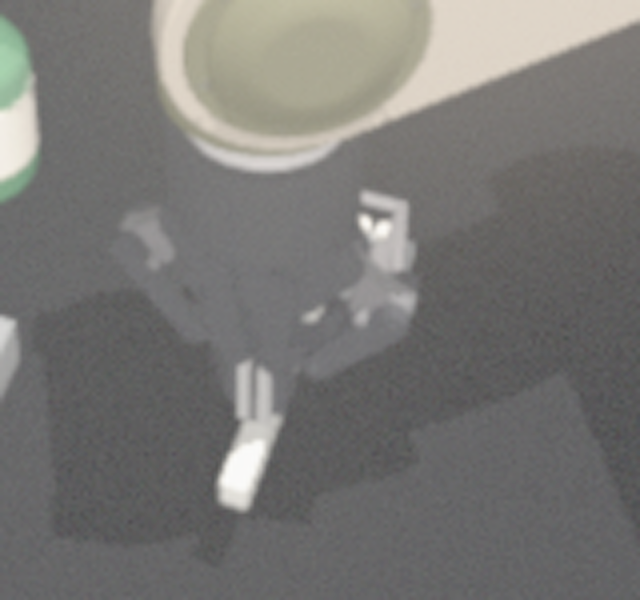

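The crop shows the shut pads as two light strips ending at about px (324,355). The handle runs under and in front of them, with its free end at about (319,375). It looks as if the tips are above the handle. I'll check with depth and a handle re-fit.

```bash
python3 - <<'E'
from h import *
from rig import env
np.set_printoptions(precision=4,suppress=True)
s=load("side2"); o=env.observe(); print(o["position"],o["q"],o["joint_efforts"],o["wrist_torque"])
for u,v in[(320,342),(320,348),(326,345),(326,350),(323,345),(323,356),(322,362),(321,368),(319,374)]:
    print(u,v,s["img"][v,u],deproj(s,[[u,v]])[0], "onz.0535",onplane(s,[[u,v]],.0535)[0])
yy,xx=np.mgrid[356:380,308:335]; uv=np.c_[xx.ravel(),yy.ravel()];P=deproj(s,uv)
m=(P[:,2]>.06)&(P[:,2]<.1); c=np.array([.5601,.3285]); R=np.array([[.179,.984],[.984,-.179]])
L=(P[m,:2]-c)@R; print(m.sum(),"handle z",np.median(P[m,2]),L.min(0),L.max(0),np.median(L,0))
E
```

```text
[0.56   0.3285 0.0535] [19.9714 38.5538 68.8744  0.0009 72.5769 30.2997] [ -0.0015 -57.2127 -20.8239  -0.       0.001   -0.0001] [-0.0323 -0.0226 -0.0063]
320 342 [147 145 142] [0.5668 0.3388 0.1249] onz.0535 [0.575  0.2853 0.0535]
320 348 [150 146 143] [0.5668 0.3388 0.1093] onz.0535 [0.573  0.2982 0.0535]
326 345 [143 141 138] [0.5566 0.3397 0.1206] onz.0535 [0.563  0.29   0.0535]
326 350 [145 142 139] [0.5563 0.341  0.1093] onz.0535 [0.5614 0.3007 0.0535]
323 345 [75 74 72] [0.5617 0.3392 0.1188] onz.0535 [0.5685 0.2909 0.0535]
323 356 [163 160 152] [0.5626 0.3311 0.078 ] onz.0535 [0.565  0.3139 0.0535]
322 362 [245 245 242] [0.5627 0.3423 0.0771] onz.0535 [0.565  0.3262 0.0535]
321 368 [246 245 243] [0.5625 0.3547 0.0785] onz.0535 [0.565  0.3382 0.0535]
319 374 [199 195 184] [0.5649 0.3609 0.0703] onz.0535 [0.5666 0.3501 0.0535]
169 handle z 0.0774839095777522 [-0.008  -0.0061] [0.0336 0.006 ] [ 0.0201 -0.0011]
```

```bash
python3 - <<'E'
from h import *
np.set_printoptions(precision=4,suppress=True)
s=load("side2")
for u in (317,320,323,326,329):
    print(u,[(v,int(s["img"][v,u].mean()),*np.round(deproj(s,[[u,v]])[0],3).tolist()) for v in range(334,364,2)])
E
```

```text
317 [(334, 54, 0.572, 0.338, 0.143), (336, 54, 0.572, 0.338, 0.138), (338, 54, 0.572, 0.341, 0.137), (340, 51, 0.573, 0.333, 0.122), (342, 53, 0.573, 0.334, 0.117), (344, 52, 0.573, 0.334, 0.112), (346, 54, 0.573, 0.333, 0.105), (348, 49, 0.573, 0.333, 0.101), (350, 39, 0.584, 0.266, 0.002), (352, 34, 0.583, 0.27, 0.001), (354, 30, 0.582, 0.275, 0.001), (356, 36, 0.582, 0.279, 0.002), (358, 32, 0.581, 0.284, 0.002), (360, 42, 0.58, 0.287, 0.001), (362, 73, 0.58, 0.291, -0.0)]
320 [(334, 52, 0.567, 0.34, 0.146), (336, 54, 0.567, 0.339, 0.14), (338, 54, 0.567, 0.339, 0.136), (340, 76, 0.567, 0.339, 0.13), (342, 144, 0.567, 0.339, 0.125), (344, 145, 0.567, 0.338, 0.119), (346, 148, 0.567, 0.339, 0.115), (348, 146, 0.567, 0.339, 0.109), (350, 147, 0.567, 0.339, 0.104), (352, 146, 0.567, 0.338, 0.097), (354, 111, 0.577, 0.273, 0.0), (356, 106, 0.576, 0.278, 0.001), (358, 137, 0.567, 0.335, 0.077), (360, 164, 0.567, 0.34, 0.079), (362, 236, 0.566, 0.344, 0.079)]
323 [(334, 49, 0.563, 0.332, 0.137), (336, 51, 0.562, 0.336, 0.138), (338, 50, 0.562, 0.336, 0.132), (340, 65, 0.562, 0.335, 0.12
[... 632 characters left out ...]
6, 0.341, 0.109), (352, 142, 0.556, 0.341, 0.103), (354, 143, 0.556, 0.341, 0.098), (356, 151, 0.557, 0.331, 0.079), (358, 156, 0.557, 0.335, 0.079), (360, 169, 0.556, 0.337, 0.077), (362, 156, 0.556, 0.338, 0.072)]
329 [(334, 53, 0.551, 0.348, 0.159), (336, 52, 0.552, 0.342, 0.148), (338, 55, 0.552, 0.342, 0.142), (340, 52, 0.552, 0.342, 0.138), (342, 53, 0.552, 0.342, 0.132), (344, 55, 0.552, 0.337, 0.12), (346, 55, 0.552, 0.338, 0.116), (348, 55, 0.552, 0.336, 0.109), (350, 54, 0.552, 0.337, 0.104), (352, 57, 0.552, 0.337, 0.099), (354, 115, 0.553, 0.322, 0.073), (356, 103, 0.553, 0.322, 0.067), (358, 60, 0.558, 0.28, 0.001), (360, 39, 0.557, 0.285, 0.002), (362, 37, 0.557, 0.289, 0.001)]
```

The depth image puts the real fingertips at z≈0.0945 while the reading says 0.0535. So the reported TCP lies about 41 mm beyond the real tips, and I'll allow for that. Open, go 43 mm lower and close gently.

Request:
drive_tool(series=[[[0, 0, 0], 0, 0.0854], [[0, 0, 0], 0, 0.0854], [[0, 0, 0], 0, 0.0854], [[0, 0, 0], 0, 0.0854], [[0, 0, 0], 0, 0.0854], [[0, 0, 0.015], 0, 0.0854], [[0, -0.001, 0.03], 0, 0.0854], [[0, -0.001, 0.043], 0, 0.0854], [[0, -0.001, 0.043], 0, 0.0854], [[0, -0.001, 0.043], 0, 0.03], [[0, -0.001, 0.043], 0, 0.03], [[0, -0.001, 0.043], 0, 0.03], [[0, -0.001, 0.043], 0, 0.0], [[0, -0.001, 0.043], 0, 0.0], [[0, -0.001, 0.043], 0, 0.0], [[0, -0.001, 0.043], 0, 0.0]], newtons=20)

```text
time_s: 4.4
position: [0.5593, 0.3288, 0.0107]
tool_rot: [[0.179, 0.984, 0.001], [0.984, -0.179, 0.0], [0.0, 0.001, -1.0]]
ft_force: [-0.2, 0.8, -0.2]
grip_width: 0.0115
gripper_force: 24.8
```

Gripped (11.5 mm). Now tip the rack back about its deck's rear edge along the arc, with a loose grip.

Request:
drive_tool(series=[[[0.0015, 0, 0.0025], 0, 0.0], [[0.003, 0, 0.005], 0, 0.0], [[0.0045, 0, 0.0075], 0, 0.0], [[0.0057, 0, 0.01], 0, 0.0], [[0.007, 0, 0.0125], 0, 0.0], [[0.0082, 0, 0.015], 0, 0.0], [[0.0094, 0, 0.018], 0, 0.0], [[0.0105, 0, 0.0205], 0, 0.0], [[0.0105, 0, 0.0205], 0, 0.0]], newtons=20)

```text
time_s: 5.3
position: [0.5608, 0.3392, -0.0104]
tool_rot: [[0.179, 0.984, -0.0], [0.984, -0.179, -0.0], [-0.0, -0.0, -1.0]]
ft_force: [1.1, -0.5, 1.8]
grip_width: 0.0118
gripper_force: 25.3
```

```bash
cat > tilt.py <<'E'
import sys
from h import *
np.set_printoptions(precision=4,suppress=True)
n=sys.argv[1]; s=load("side"+n)
from rig import env
o=env.observe(); p=np.array(o["position"]); R=np.array(o["tool_rot"]); 
K=proj(s,[p+[0,0,.06]])[0]
m=(s["img"].min(2)>90).astype(np.uint8); ys,xs=np.nonzero(m); uv=np.c_[xs,ys]; P=deproj(s,uv)
L=(P-p)@R; L[:,2]*=-1   # tool x, y, up(from reported TCP)
k=(abs(L[:,1])<.035)&(L[:,0]<.06)&(L[:,0]>-.2)&(abs(L[:,2]-.05)<.14)&(s["depth"][ys,xs]>0)
uv,L,P=uv[k],L[k],P[k]
h=(abs(L[:,1])<.008)&(L[:,0]<-.02)
print("pos",p,"pts",k.sum())
for a in np.arange(-.19,.05,.01):
    q=(abs(L[:,0]-a)<.005)
    if q.sum()>2: print(round(a,3),q.sum(),"z p5/50/95 rel",np.percentile(P[q,2],[5,50,95]),"y",np.percentile(L[q,1],[5,50,95]))
E
python3 snap.py 3; python3 tilt.py 3
```

```text
pos [ 0.5609  0.3391 -0.0101] pts 482
-0.19 3 z p5/50/95 rel [-0.0002  0.0009  0.0031] y [-0.0319 -0.0302 -0.0293]
-0.17 3 z p5/50/95 rel [0.0159 0.0176 0.018 ] y [-0.0292 -0.0286 -0.0277]
-0.16 6 z p5/50/95 rel [0.0136 0.015  0.0173] y [-0.0293 -0.0249 -0.0218]
-0.15 28 z p5/50/95 rel [0.013  0.019  0.0369] y [-0.0293 -0.0269 -0.0232]
-0.14 20 z p5/50/95 rel [0.0102 0.0116 0.0134] y [-0.0281 -0.0242 -0.0081]
-0.13 55 z p5/50/95 rel [0.0081 0.0119 0.0277] y [-0.0272 -0.019  -0.0124]
-0.12 22 z p5/50/95 rel [0.0028 0.0085 0.0119] y [-0.0276 -0.0209 -0.0127]
-0.11 11 z p5/50/95 rel [0.0669 0.0754 0.0766] y [-0.0302 -0.0289 -0.0251]
-0.1 39 z p5/50/95 rel [0.0623 0.0718 0.076 ] y [-0.03   -0.0243 -0.0183]
-0.01 17 z p5/50/95 rel [-0.0001  0.0586  0.0621] y [-0.      0.0032  0.0076]
0.0 37 z p5/50/95 rel [0.0009 0.0569 0.059 ] y [-0.0032  0.0016  0.0164]
0.01 129 z p5/50/95 rel [0.0021 0.0528 0.0613] y [-0.0125 -0.0001  0.0118]
0.02 51 z p5/50/95 rel [0.0435 0.0531 0.0555] y [-0.0071 -0.0016  0.0041]
0.03 59 z p5/50/95 rel [0.0407 0.0507 0.0533] y [-0.0069 -0.0021  0.004 ]
```

Tilted about 10° as planned, with small forces. On to about 21°, then grip hard.

Request:
drive_tool(series=[[[0.001, 0, 0.003], 0, 0.0], [[0.002, 0, 0.006], 0, 0.0], [[0.003, 0, 0.009], 0, 0.0], [[0.0038, 0, 0.011], 0, 0.0], [[0.0046, 0, 0.0135], 0, 0.0], [[0.0053, 0, 0.016], 0, 0.0], [[0.006, 0, 0.0185], 0, 0.0], [[0.0066, 0, 0.0215], 0, 0.0], [[0.0071, 0, 0.024], 0, 0.0], [[0.0071, 0, 0.024], 0, 0.0], [[0.0071, 0, 0.024], 0, 0.0]], newtons=20)

```text
time_s: 6.5
position: [0.5621, 0.346, -0.0341]
tool_rot: [[0.179, 0.984, -0.0], [0.984, -0.179, -0.0], [-0.0, -0.0, -1.0]]
ft_force: [0.2, -2.1, 1.8]
grip_width: 0.0114
gripper_force: 26.0
```

Request:
drive_tool(series=[[[0, 0, 0], 0, 0.0], [[0, 0, 0], 0, 0.0], [[0, 0, 0], 0, 0.0], [[0, 0, -0.005], 0, 0.0], [[0, 0, -0.015], 0, 0.0], [[0, 0, -0.03], 0, 0.0], [[0, 0, -0.05], 0, 0.0], [[0, 0, -0.07], 0, 0.0], [[0, 0, -0.09], 0, 0.0], [[0, 0, -0.1], 0, 0.0], [[0, 0, -0.1], 0, 0.0]], newtons=120)

```text
time_s: 7.6
position: [0.5629, 0.3465, 0.0681]
tool_rot: [[0.179, 0.984, 0.003], [0.984, -0.179, 0.001], [0.002, 0.003, -1.0]]
ft_force: [0.6, 0.5, -2.6]
grip_width: 0.0101
gripper_force: 117.0
```

```bash
python3 snap.py 4; python3 tilt.py 4
```

```text
pos [0.5618 0.346  0.0656] pts 628
-0.18 5 z p5/50/95 rel [0.1209 0.125  0.1274] y [-0.0292 -0.0287 -0.0254]
-0.17 11 z p5/50/95 rel [0.1217 0.1233 0.1262] y [-0.0295 -0.0279 -0.0125]
-0.16 32 z p5/50/95 rel [0.1168 0.1203 0.1264] y [-0.0297 -0.0218 -0.006 ]
-0.15 42 z p5/50/95 rel [0.1146 0.1194 0.1499] y [-0.0293 -0.0267 -0.0222]
-0.14 28 z p5/50/95 rel [0.1092 0.1127 0.1151] y [-0.0281 -0.0241 -0.0097]
-0.13 67 z p5/50/95 rel [0.1029 0.1093 0.1176] y [-0.0281 -0.0184 -0.0101]
-0.12 8 z p5/50/95 rel [0.1707 0.1735 0.1746] y [-0.0296 -0.0281 -0.0255]
-0.11 14 z p5/50/95 rel [0.1682 0.1702 0.1724] y [-0.0297 -0.0274 -0.0246]
-0.1 63 z p5/50/95 rel [0.1575 0.1705 0.1734] y [-0.0297 -0.0239 -0.0168]
-0.09 16 z p5/50/95 rel [0.1647 0.1689 0.1709] y [-0.0296 -0.0235 -0.0183]
-0.04 8 z p5/50/95 rel [0.0012 0.0017 0.0021] y [0.0206 0.027  0.0338]
-0.01 19 z p5/50/95 rel [0.1369 0.1392 0.1416] y [0.0009 0.0034 0.0056]
0.0 39 z p5/50/95 rel [0.134  0.136  0.1401] y [-0.0023  0.0021  0.0052]
0.01 149 z p5/50/95 rel [0.1111 0.1309 0.1408] y [-0.0116 -0.0021  0.0131]
0.02 61 z p5/50/95 rel [0.1178 0.1284 0.1309] y [-0.0063 -0.0018  0.0049]
0.03 62 z p5/50/95 rel [0.1136 0.125  0.1281] y [-0.0059 -0.0005  0.0046]
```

The rack is up and tilted about 19–20° and holds firm; the wrist force shows about 2.6 N of weight. Now carry it in front of the cabinet mouth, turned to the cabinet's axis.

Request:
drive_tool(series=[[[-0.006, 0, 0], -0.5, 0.0], [[-0.018, 0, 0], -1.5, 0.0], [[-0.036, 0.001, 0.001], -3, 0.0], [[-0.056, 0.001, 0.001], -4.5, 0.0], [[-0.076, 0.001, 0.001], -6, 0.0], [[-0.096, 0.002, 0.002], -8, 0.0], [[-0.116, 0.002, 0.002], -10, 0.0], [[-0.136, 0.002, 0.002], -12, 0.0], [[-0.156, 0.003, 0.003], -14, 0.0], [[-0.176, 0.003, 0.003], -16, 0.0], [[-0.196, 0.004, 0.004], -17.5, 0.0], [[-0.214, 0.004, 0.004], -18.5, 0.0], [[-0.226, 0.004, 0.004], -18.5, 0.0], [[-0.232, 0.004, 0.004], -18.5, 0.0], [[-0.232, 0.004, 0.004], -18.5, 0.0], [[-0.232, 0.004, 0.004], -18.5, 0.0]], newtons=120)

```text
time_s: 9.3
position: [0.5246, 0.1175, 0.0619]
tool_rot: [[-0.142, 0.99, -0.0], [0.99, 0.142, 0.0], [0.0, -0.0, -1.0]]
ft_force: [0.5, 0.2, -2.0]
grip_width: 0.01
gripper_force: 117.0
```

```bash
python3 snap.py 5; python3 tilt.py 5 | head -1; python3 - <<'E'
from h import *
s,t=load("side5"),load("top5")
im=np.zeros((600,800,3),np.uint8)
A=cv2.resize(s["img"][110:300,280:420,::-1],None,fx=3,fy=3,interpolation=2)
B=cv2.resize(t["img"][165:265,285:410,::-1],None,fx=3,fy=3,interpolation=2)
im[:570,:420]=A; im[:300,425:800]=B
cv2.imwrite("pics/c4.png",im)
E
```

```text
pos [0.5246 0.1177 0.0619] pts 372
```

View pics/c4.png

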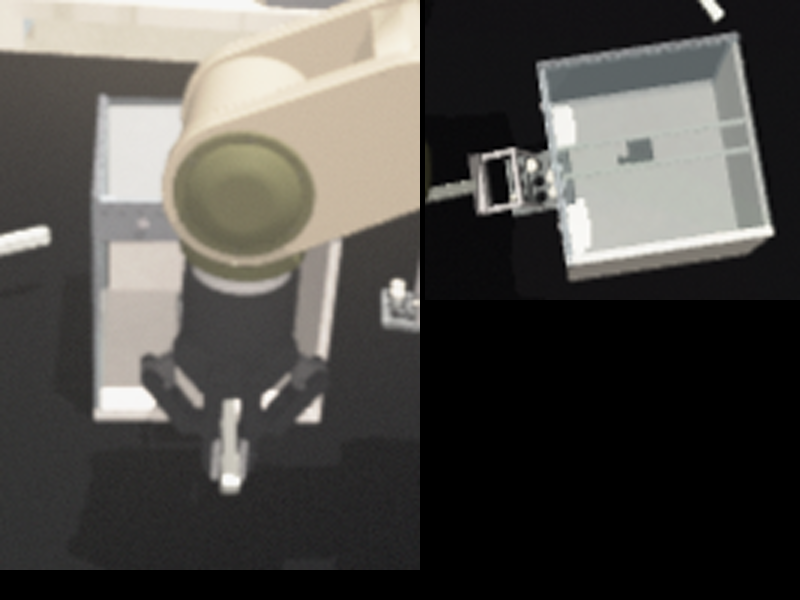

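The top crop shows the rack just before the mouth, with its bail at about px (316,225) and the hook tip at about (351,217). The side camera's view of the rack is blocked by the wrist, so I'll compute from the top view.

```bash
cat > top.py <<'E'
import sys
from h import *
from rig import env
np.set_printoptions(precision=4,suppress=True)
t=load("top"+sys.argv[1]); C=np.array([.565,-.160]); a=np.radians(-81.8); v=np.array([np.cos(a),np.sin(a)]); w=np.array([-v[1],v[0]])
F=lambda P:np.c_[(P[:,:2]-C)@v,(P[:,:2]-C)@w,P[:,2]]
inv=lambda p:np.r_[C+v*p[0]+w*p[1],p[2]]
p=np.array(env.observe()["position"]); print("TCP cab",F(p[None])[0])
yy,xx=np.mgrid[180:260,285:410]; uv=np.c_[xx.ravel(),yy.ravel()]; L=F(deproj(t,uv)); br=t["img"][uv[:,1],uv[:,0]].min(1)
E
cat > t5.py <<'E'
exec(open("top.py").read())
bx=F(p[None])[0,0]+.138
k=(L[:,2]>.12)&(L[:,2]<.21)&(abs(L[:,1]-F(p[None])[0,1])<.034)&(L[:,0]<-.1)
for x in np.arange(-.2,-.098,.004):
    q=k&(abs(L[:,0]-x)<.002)
    if q.sum()>1: print(round(x,3),q.sum(),"z",np.percentile(L[q,2],[10,50,90]),"y",L[q,1].min(),L[q,1].max())
m=(abs(L[:,1])<.03)&(abs(L[:,0])<.06)
# hook pixels: dark compact blob
d=m&(br<120)&(br>0); print("dark hook blob px",[ (tuple(u),b) for u,b in zip(uv[d],br[d])][:60])
E
python3 t5.py 5
python3 - <<'E'
import sys; sys.argv=["",'5']
exec(open("top.py").read())
print("bail px on .174",F(onplane(t,[[316,225]],.174)),"hook tip front on .18",F(onplane(t,[[350,217.7]],.18)))
for pc in [(-.1,-.1,.223),(-.1,.1,.223),(.1,-.1,.223),(.1,.1,.223),(-.1,0,.185),(-.032,0,.17),(-.014,0,.2)]: print(pc,proj(t,inv(np.array(pc))))
E
```

```text
TCP cab [-0.2806 -0.0004  0.0619]
-0.2 6 z [0.1542 0.157  0.1581] y -0.005170118078508314 0.003688968607531732
-0.196 6 z [0.152  0.1584 0.1618] y -0.004952329369547241 0.006304710367097921
-0.192 4 z [0.1586 0.1591 0.1607] y -0.003934603629847551 0.004724750285365475
-0.188 6 z [0.1575 0.1592 0.1632] y -0.00496474697432089 0.0038224461738990056
-0.184 21 z [0.1603 0.1633 0.1666] y -0.027518345263020355 0.028522593260555312
-0.18 27 z [0.1617 0.1642 0.1665] y -0.028135428541582005 0.02993905300955459
-0.176 25 z [0.1629 0.165  0.1687] y -0.029492009856267973 0.030367967015432894
-0.172 30 z [0.1567 0.1619 0.1675] y -0.028440630205126563 0.029261768040754706
-0.168 10 z [0.1516 0.16   0.1671] y -0.02696911038576054 0.02915989183318953
-0.164 4 z [0.1624 0.1654 0.1671] y -0.027797084255234618 0.0275322853227858
-0.16 6 z [0.1639 0.1669 0.1696] y -0.028570028422841013 0.029602279517413604
-0.156 5 z [0.1664 0.1698 0.1714] y -0.02880740579782746 0.029066504960741577
-0.152 6 z [0.1446 0.1688 0.1736] y -0.026414695312690598 0.028829811031668814
-0.148 7 z [0.1477 0.1728 0.174 ] y -0.02845
[... 2932 characters left out ...]
p.int64(350), np.int64(218)), np.uint8(106)), ((np.int64(351), np.int64(218)), np.uint8(112)), ((np.int64(352), np.int64(218)), np.uint8(110)), ((np.int64(353), np.int64(218)), np.uint8(110)), ((np.int64(354), np.int64(218)), np.uint8(111)), ((np.int64(355), np.int64(218)), np.uint8(110))]
TCP cab [-0.2806 -0.0004  0.0619]
bail px on .174 [[-0.1371 -0.0054  0.174 ]] hook tip front on .18 [[-0.033   0.0001  0.18  ]]
(-0.1, -0.1, 0.223) [[332.8488 253.0957]]
(-0.1, 0.1, 0.223) [[322.5885 185.6908]]
(0.1, -0.1, 0.223) [[401.8156 242.5373]]
(0.1, 0.1, 0.223) [[389.6233 175.5827]]
(-0.1, 0, 0.185) [[327.8788 220.8419]]
(-0.032, 0, 0.17) [[350.2505 218.1895]]
(-0.014, 0, 0.2) [[356.5741 215.7166]]
```

The cabinet model fits the top view. The bail is at cabinet x≈-0.139, y≈0, z≈0.171, tilted about 20°. The hook tip's front is at about -0.034, so the throat is near -0.022. First in under the board, to bail x≈-0.048.

Request:
drive_tool(series=[[[-0.004, 0, 0], 0, 0.0], [[-0.012, 0, 0], 0, 0.0], [[-0.022, 0, 0], 0, 0.0], [[-0.032, 0, 0], 0, 0.0], [[-0.042, 0, 0], 0, 0.0], [[-0.052, 0, 0], 0, 0.0], [[-0.062, 0, 0], 0, 0.0], [[-0.072, 0, 0], 0, 0.0], [[-0.08, 0, 0], 0, 0.0], [[-0.086, 0, 0], 0, 0.0], [[-0.09, 0, 0], 0, 0.0], [[-0.09, 0, 0], 0, 0.0], [[-0.09, 0, 0], 0, 0.0]], newtons=120)

```text
time_s: 10.7
position: [0.5373, 0.0282, 0.062]
tool_rot: [[-0.142, 0.99, -0.0], [0.99, 0.142, 0.0], [0.0, -0.0, -1.0]]
ft_force: [0.2, 0.2, -2.8]
grip_width: 0.0104
gripper_force: 117.0
```

```bash
python3 snap.py 6; python3 - <<'E'
import sys; sys.argv=["",'6']
exec(open("top.py").read())
k=(br>0)&(L[:,0]>-.09)&(L[:,0]<.02)&(abs(L[:,1])<.034)&(L[:,2]>.05)&(L[:,2]<.22)
for x in np.arange(-.09,.01,.004):
    q=k&(abs(L[:,0]-x)<.002)
    if q.sum()>1: print(round(x,3),q.sum(),"z",np.percentile(L[q,2],[10,50,90]),"y",L[q,1].min(),L[q,1].max())
cv2.imwrite("pics/c5.png",cv2.resize(t["img"][175:262,315:410,::-1],None,fx=6,fy=6,interpolation=2))
E
```

```text
TCP cab [-0.1904 -0.0006  0.062 ]
-0.086 2 z [0.2187 0.2192 0.2196] y -0.001958257040868231 0.03087646861925124
-0.082 3 z [0.2187 0.2192 0.2198] y 0.009594406321468234 0.03333249109737779
-0.078 2 z [0.2163 0.2171 0.2179] y -0.029018289677060598 -0.006106952303028185
-0.074 2 z [0.2184 0.219  0.2195] y 0.019877820544088588 0.02642762700996649
-0.07 8 z [0.218  0.2191 0.2197] y -0.03369294556322962 0.028306817061321297
-0.058 5 z [0.2177 0.2181 0.2191] y -0.02992266127735665 0.017889399521891558
-0.054 3 z [0.2174 0.2186 0.2194] y -0.01821687474896715 0.026182635573284166
-0.05 4 z [0.2184 0.219  0.2192] y -0.0313646689930583 0.02563313107833577
-0.046 4 z [0.2167 0.2196 0.2198] y -0.01701386826151679 0.000901842870599061
-0.042 5 z [0.2166 0.2186 0.2193] y -0.023049360836376882 0.02145225844795045
-0.038 4 z [0.2188 0.2192 0.2194] y -0.0032681981447436432 0.026761188812727824
-0.03 4 z [0.2194 0.2196 0.22  ] y -0.02544907624333344 0.0074398938583684305
-0.022 3 z [0.2177 0.2192 0.2193] y 0.009483054238645266 0.02749840096425092
-0.01 3 z [0.2179 0.2187 0.2193] y -0.00775138276651977 0.010891276870942188
-0.006 4 z [0.2149 0.2175 0.2186] y -0.020046394864633145 0.0286690348565906
-0.002 5 z [0.2178 0.2189 0.2196] y -0.026891398410373926 0.02717700821677159
0.002 2 z [0.2186 0.2191 0.2196] y -0.0008374480637822504 0.03242840239922231
0.006 4 z [0.2187 0.2191 0.2194] y -0.033427657662977645 0.0318878685576933
```

View pics/c5.png

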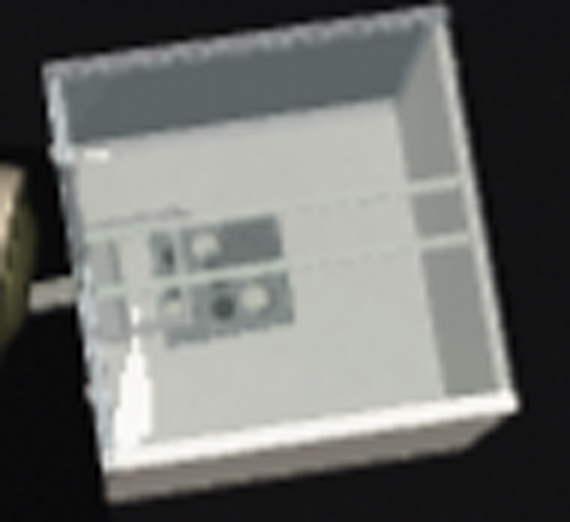

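The picture shows the rack's bail window and deck under the clear roof. The bail is near crop (180,262), just ahead of the hook plate at about (245,240). The force is only the weight, so nothing is touching. Next, raise in place while keeping clear of the board.

Request:
drive_tool(series=[[[0, 0, -0.003], 0, 0.0], [[0, 0, -0.006], 0, 0.0], [[0, 0, -0.009], 0, 0.0], [[0, 0, -0.012], 0, 0.0], [[0, 0, -0.015], 0, 0.0], [[0, 0, -0.018], 0, 0.0], [[0, 0, -0.018], 0, 0.0], [[0, 0, -0.018], 0, 0.0]], newtons=120)

```text
time_s: 11.6
position: [0.5373, 0.028, 0.0801]
tool_rot: [[-0.142, 0.99, 0.0], [0.99, 0.142, -0.0], [-0.0, 0.0, -1.0]]
ft_force: [0.3, -0.2, -2.5]
grip_width: 0.0105
gripper_force: 117.0
```

Request:
drive_tool(series=[[[-0.002, 0, -0.001], 0, 0.0], [[-0.004, 0, -0.002], 0, 0.0], [[-0.006, 0, -0.003], 0, 0.0], [[-0.008, 0, -0.004], 0, 0.0], [[-0.01, 0, -0.005], 0, 0.0], [[-0.012, 0, -0.005], 0, 0.0], [[-0.012, 0, -0.005], 0, 0.0]], newtons=120)

```text
time_s: 12.3
position: [0.5391, 0.0158, 0.085]
tool_rot: [[-0.142, 0.99, 0.0], [0.99, 0.142, -0.0], [-0.0, 0.0, -1.0]]
ft_force: [-0.1, 0.5, -2.9]
grip_width: 0.0102
gripper_force: 117.0
```

No contact. Continue forward over the tip, then look closely from the top.

Request:
drive_tool(series=[[[-0.003, 0, -0.001], 0, 0.0], [[-0.006, 0, -0.002], 0, 0.0], [[-0.009, 0, -0.002], 0, 0.0], [[-0.012, 0, -0.002], 0, 0.0], [[-0.0145, 0, -0.002], 0, 0.0], [[-0.0155, 0, -0.002], 0, 0.0], [[-0.0155, 0, -0.002], 0, 0.0], [[-0.0155, 0, -0.002], 0, 0.0]], newtons=120)

```text
time_s: 13.1
position: [0.5412, 0.0008, 0.087]
tool_rot: [[-0.142, 0.99, -0.0], [0.99, 0.142, 0.0], [0.0, -0.0, -1.0]]
ft_force: [0.2, 0.3, -2.3]
grip_width: 0.0101
gripper_force: 117.0
```

```bash
python3 snap.py 7; python3 - <<'E'
import sys; sys.argv=["",'7']
exec(open("top.py").read())
xb=F(p[None])[0,0]+.141
for q in [(xb,0,.196),(xb,.03,.196),(xb,-.03,.196),(-.014,0,.213),(-.031,0,.186)]: 
    r=proj(t,inv(np.array(q)))[0]; print(q,r,"crop",(r-[335,200])*16)
# frontal difference: hook in image5 versus now
c=t["img"][200:237,335:380,::-1]; c=cv2.resize(c,None,fx=16,fy=16,interpolation=2)
c=cv2.convertScaleAbs(c,alpha=1.6,beta=-90)
cv2.imwrite("pics/c6.png",c)
E
```

```text
TCP cab [-0.1626 -0.0006  0.087 ]
(np.float64(-0.021598004383776903), 0, 0.196) [353.9819 216.3159] crop [303.71   261.0538]
(np.float64(-0.021598004383776903), 0.03, 0.196) [352.3697 206.4653] crop [277.9152 103.4447]
(np.float64(-0.021598004383776903), -0.03, 0.196) [355.6078 226.2502] crop [329.7243 420.0035]
(-0.014, 0, 0.213) [356.7665 215.0118] crop [348.2647 240.1881]
(-0.031, 0, 0.186) [350.7418 217.3165] crop [251.8681 277.0648]
```

View pics/c6.png

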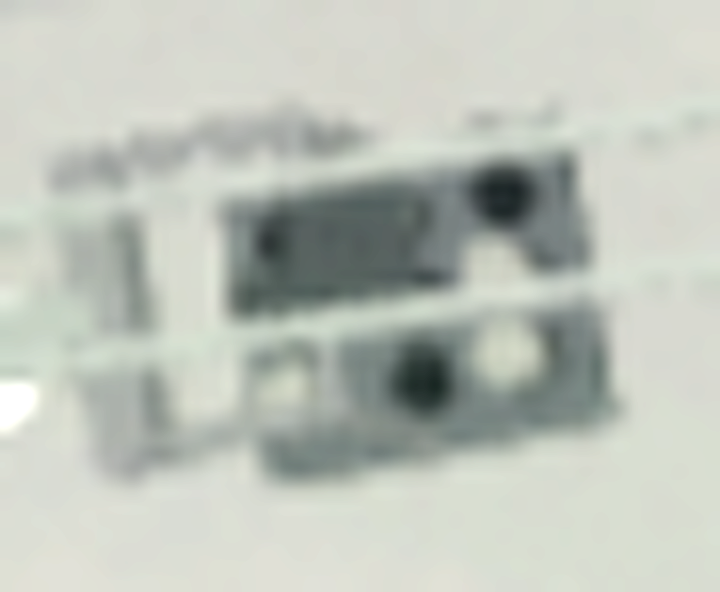

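The enhanced top crop shows the cross bar at about crop x=110 and the window spanning the hook plate at (330,250), which fits the bail being over the throat near crop x=300. Lower in small steps, watching the force.

Request:
drive_tool(series=[[[0, 0, 0.002], 0, 0.0], [[0, 0, 0.004], 0, 0.0], [[0, 0, 0.006], 0, 0.0], [[0, 0, 0.007], 0, 0.0], [[0, 0, 0.008], 0, 0.0], [[0, 0, 0.009], 0, 0.0], [[0, 0, 0.009], 0, 0.0], [[0, 0, 0.009], 0, 0.0]], newtons=120)

```text
time_s: 14.0
position: [0.5413, 0.0008, 0.078]
tool_rot: [[-0.142, 0.99, 0.0], [0.99, 0.142, -0.0], [-0.0, 0.0, -1.0]]
ft_force: [0.0, 0.1, -2.4]
grip_width: 0.0105
gripper_force: 117.0
```

Request:
drive_tool(series=[[[0, 0, 0.001], 0, 0.0], [[0, 0, 0.002], 0, 0.0], [[0, 0, 0.003], 0, 0.0], [[0, 0, 0.004], 0, 0.0], [[0, 0, 0.005], 0, 0.0], [[0, 0, 0.005], 0, 0.0]], newtons=120)

```text
time_s: 14.6
position: [0.5412, 0.0008, 0.0729]
tool_rot: [[-0.142, 0.99, -0.0], [0.99, 0.142, 0.0], [0.0, -0.0, -1.0]]
ft_force: [0.5, 0.1, -1.8]
grip_width: 0.0101
gripper_force: 117.0
```

Request:
drive_tool(series=[[[0, 0, 0.001], 0, 0.0], [[0, 0, 0.002], 0, 0.0], [[0, 0, 0.003], 0, 0.0], [[0, 0, 0.004], 0, 0.0], [[0, 0, 0.005], 0, 0.0], [[0, 0, 0.006], 0, 0.0], [[0, 0, 0.006], 0, 0.0], [[0, 0, 0.006], 0, 0.0]], newtons=120)

```text
time_s: 15.4
position: [0.5412, 0.0008, 0.067]
tool_rot: [[-0.142, 0.99, -0.0], [0.99, 0.142, -0.0], [0.0, -0.0, -1.0]]
ft_force: [-0.6, 0.4, -2.2]
grip_width: 0.01
gripper_force: 117.0
```

Request:
drive_tool(series=[[[0, 0, 0.001], 0, 0.0], [[0, 0, 0.002], 0, 0.0], [[0, 0, 0.003], 0, 0.0], [[0, 0, 0.004], 0, 0.0], [[0, 0, 0.004], 0, 0.0]], newtons=120)

```text
time_s: 15.9
position: [0.5412, 0.0008, 0.0628]
tool_rot: [[-0.142, 0.99, -0.0], [0.99, 0.142, 0.0], [0.0, -0.0, -1.0]]
ft_force: [0.0, -0.6, -1.3]
grip_width: 0.0101
gripper_force: 117.0
```

Request:
drive_tool(series=[[[0, 0, 0.001], 0, 0.0], [[0, 0, 0.002], 0, 0.0], [[0, 0, 0.002], 0, 0.0], [[0, 0, 0.002], 0, 0.0]], newtons=120)

```text
time_s: 16.3
position: [0.5413, 0.0007, 0.061]
tool_rot: [[-0.142, 0.99, -0.0], [0.99, 0.142, -0.0], [-0.0, -0.0, -1.0]]
ft_force: [0.4, 0.6, -2.8]
grip_width: 0.0103
gripper_force: 117.0
```

Request:
drive_tool(series=[[[0, 0, 0.001], 0, 0.0], [[0, 0, 0.002], 0, 0.0], [[0, 0, 0.002], 0, 0.0], [[0, 0, 0.002], 0, 0.0]], newtons=120)

```text
time_s: 16.7
position: [0.5415, 0.0006, 0.0592]
tool_rot: [[-0.142, 0.99, 0.001], [0.99, 0.142, -0.0], [-0.0, 0.0, -1.0]]
ft_force: [0.1, -0.8, -0.1]
grip_width: 0.0099
gripper_force: 117.4
```

Request:
drive_tool(series=[[[0, 0, 0.001], 0, 0.0], [[0, 0, 0.002], 0, 0.0], [[0, 0, 0.002], 0, 0.0], [[0, 0, 0.002], 0, 0.0]], newtons=120)

```text
time_s: 17.1
position: [0.5416, 0.0004, 0.0573]
tool_rot: [[-0.142, 0.99, 0.001], [0.99, 0.142, -0.001], [-0.001, 0.001, -1.0]]
ft_force: [0.7, -3.5, 2.7]
grip_width: 0.01
gripper_force: 118.0
```

```bash
python3 -c "
from rig import env
o=env.observe();print(o['ft_force'],o['wrist_torque'],o['position'])"
```

```text
[ 0.74549202 -3.45621368  2.73222576] [-0.80071734 -0.11765384 -0.00861683] [5.41638043e-01 3.91667464e-04 5.73370390e-02]
```

The bail has landed at the expected height (support about 5 N, bail z≈0.169), so it is in the throat. Ease off a little, soften the grip and open.

Request:
drive_tool(series=[[[0, 0, -0.001], 0, 0.0], [[0, 0, -0.0015], 0, 0.0], [[0, 0, -0.0015], 0, 0.0], [[0, 0, -0.0015], 0, 0.0], [[0, 0, -0.0015], 0, 0.0]], newtons=20)

```text
time_s: 17.6
position: [0.5412, 0.0009, 0.0584]
tool_rot: [[-0.142, 0.99, -0.0], [0.99, 0.142, 0.0], [0.0, -0.0, -1.0]]
ft_force: [0.7, -1.7, 1.8]
grip_width: 0.0105
gripper_force: 117.7
```

```bash
python3 -c "
from rig import env
o=env.observe();print(o['ft_force'],o['wrist_torque'],o['position'])"
```

```text
[ 0.69869502 -1.69739645  1.81162708] [-0.28999855 -0.11175884  0.05288054] [0.54117719 0.00088648 0.05843383]
```

Request:
drive_tool(series=[[[0, 0, 0], 0, 0.0], [[0, 0, 0], 0, 0.0], [[0, 0, 0], 0, 0.014], [[0, 0, 0], 0, 0.016], [[0, 0, 0], 0, 0.018], [[0, 0, 0], 0, 0.02], [[0, 0, 0], 0, 0.022], [[0, 0, 0], 0, 0.025], [[0, 0, 0], 0, 0.025], [[0, 0, 0], 0, 0.025]], newtons=20)

```text
time_s: 18.6
position: [0.5413, 0.0008, 0.0585]
tool_rot: [[-0.142, 0.99, -0.0], [0.99, 0.142, 0.0], [0.0, -0.0, -1.0]]
ft_force: [-0.1, -0.9, -0.8]
grip_width: 0.0252
gripper_force: 0.0
```

```bash
python3 snap.py 8; python3 tilt.py 8; python3 -c "
from rig import env
o=env.observe();print(o['ft_force'],o['wrist_torque'],o['grip_width'])"
```

```text
pos [0.5413 0.0008 0.0585] pts 879
-0.19 11 z p5/50/95 rel [0.0124 0.0137 0.0156] y [-0.0329 -0.0273 -0.0063]
-0.18 11 z p5/50/95 rel [0.0109 0.0134 0.015 ] y [-0.0309 -0.0236 -0.0043]
-0.17 13 z p5/50/95 rel [0.0119 0.0136 0.0558] y [-0.0287 -0.0052  0.0298]
-0.16 23 z p5/50/95 rel [0.0125 0.0135 0.0147] y [-0.0274  0.0212  0.0328]
-0.15 21 z p5/50/95 rel [0.0125 0.0133 0.015 ] y [-0.027   0.0188  0.0331]
-0.14 22 z p5/50/95 rel [0.0116 0.0132 0.015 ] y [-0.0262  0.0091  0.0331]
-0.13 30 z p5/50/95 rel [0.0117 0.014  0.0996] y [-0.0245  0.0248  0.0323]
-0.12 24 z p5/50/95 rel [0.0116 0.0132 0.2243] y [-0.0252  0.0224  0.0341]
-0.11 33 z p5/50/95 rel [0.0121 0.0133 0.0994] y [-0.0229  0.02    0.0339]
-0.1 39 z p5/50/95 rel [0.0123 0.0135 0.2241] y [-0.032   0.0177  0.0342]
-0.09 46 z p5/50/95 rel [0.0115 0.0135 0.0167] y [-0.0331  0.0071  0.0344]
-0.08 53 z p5/50/95 rel [0.0118 0.0138 0.0154] y [-0.0308  0.0048  0.0328]
-0.07 67 z p5/50/95 rel [0.0116 0.0135 0.016 ] y [-0.0323 -0.0002  0.0323]
-0.06 151 z p5/50/95 rel [0.0008 0.0094 0.0146] y [-0.0315  0.0002  0.0322]
-0.05 20 z p5/50/95 rel [0.0011 0.002  0.0159] y [-0.0337  0.0055  0.0325]
-0.04 5 z p5/50/95 rel [0.1355 0.1368 0.1371] y [-0.0047 -0.0004  0.0041]
-0.03 18 z p5/50/95 rel [0.1315 0.1336 0.137 ] y [-0.005   0.0001  0.0049]
-0.02 19 z p5/50/95 rel [0.1277 0.1299 0.1329] y [-0.0045  0.0002  0.0052]
-0.01 31 z p5/50/95 rel [0.1245 0.1284 0.1542] y [-0.0219  0.0008  0.0315]
0.0 31 z p5/50/95 rel [0.1101 0.1223 0.1503] y [-0.0143  0.0009  0.027 ]
0.01 144 z p5/50/95 rel [0.1016 0.119  0.1766] y [-0.0269 -0.0032  0.0183]
0.02 37 z p5/50/95 rel [0.1086 0.1145 0.1855] y [-0.0255  0.0016  0.0112]
0.03 27 z p5/50/95 rel [0.0996 0.109  0.1117] y [-0.005   0.      0.0065]
[-0.14907521 -0.08402928 -0.17433115] [-0.00207956 -0.01986608 -0.0004027 ] 0.02493103915998572
```

It hangs freely at about 21°, with the handle centred between the fingers. Open fully and withdraw upward, then back.

Request:
drive_tool(series=[[[0, 0, 0], 0, 0.04], [[0, 0, 0], 0, 0.06], [[0, 0, 0], 0, 0.06], [[0, 0, 0], 0, 0.06], [[0, 0, -0.01], 0, 0.06], [[0, 0, -0.025], 0, 0.06], [[0, 0, -0.045], 0, 0.06], [[0, 0, -0.07], 0, 0.06], [[0.01, 0, -0.09], 0, 0.06], [[0.04, 0, -0.1], 0, 0.06], [[0.08, 0, -0.1], 0, 0.06], [[0.12, 0, -0.1], 0, 0.06], [[0.15, 0, -0.1], 0, 0.06], [[0.16, 0, -0.1], 0, 0.06], [[0.16, 0, -0.1], 0, 0.06]])

```text
time_s: 20.2
position: [0.5184, 0.1599, 0.159]
tool_rot: [[-0.144, 0.99, 0.001], [0.99, 0.144, -0.0], [-0.0, 0.001, -1.0]]
ft_force: [0.2, -0.7, 0.1]
grip_width: 0.0597
gripper_force: 0.0
```

```bash
python3 snap.py 9; python3 - <<'E'
from h import *
s,t=load("side9"),load("top9")
im=np.zeros((580,800,3),np.uint8)
A=cv2.resize(s["img"][110:300,280:420,::-1],None,fx=3,fy=3,interpolation=2)
B=cv2.resize(t["img"][165:265,285:410,::-1],None,fx=3,fy=3,interpolation=2)
im[:570,:420]=A; im[:300,425:800]=B
cv2.imwrite("pics/c7.png",im)
P=[]
s8=load("side8")
for d in (s8,s):
    yy,xx=np.mgrid[220:330,300:420]; uv=np.c_[xx.ravel(),yy.ravel()];Q=deproj(d,uv); k=(Q[:,2]>.09)&(Q[:,2]<.14)&(Q[:,1]>0)&(Q[:,1]<.05)&(d["img"][uv[:,1],uv[:,0]].min(1)>150); print(k.sum(),np.median(Q[k],0) if k.any() else None)
E
```

```text
94 [0.5397025  0.01803086 0.11335486]
81 [0.54033254 0.02071826 0.11477265]
```

View pics/c7.png

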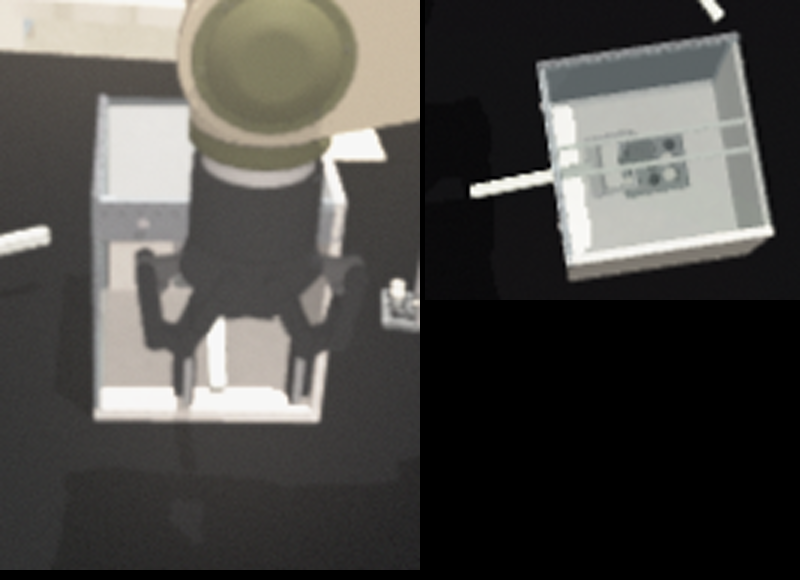

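The rack hangs in the cabinet with its handle sticking out under the board (top crop (475,190)–(550,178)) and the gripper clear of it. Let it settle, compare, then hand in.

Request:
drive_tool(series=[[[0, 0, 0], 0, 0.06], [[0, 0, 0], 0, 0.06], [[0, 0, 0], 0, 0.06], [[0, 0, 0], 0, 0.06], [[0, 0, 0], 0, 0.06], [[0, 0, 0], 0, 0.06], [[0, 0, 0], 0, 0.06], [[0, 0, 0], 0, 0.06], [[0, 0, 0], 0, 0.06], [[0, 0, 0], 0, 0.06], [[0, 0, 0], 0, 0.06], [[0, 0, 0], 0, 0.06], [[0, 0, 0], 0, 0.06], [[0, 0, 0], 0, 0.06], [[0, 0, 0], 0, 0.06], [[0, 0, 0], 0, 0.06]])

```text
time_s: 21.9
position: [0.5185, 0.1592, 0.1585]
tool_rot: [[-0.142, 0.99, -0.0], [0.99, 0.142, 0.0], [0.0, -0.0, -1.0]]
ft_force: [0.7, -1.2, -1.3]
grip_width: 0.06
gripper_force: 0.0
```

```bash
python3 snap.py 10; python3 - <<'E'
from h import *
a,b=load("top9"),load("top10"); d=cv2.absdiff(a["img"],b["img"])[170:265,285:410].max(2); print("moved px",(d>40).sum())
s=load("top10"); m=(s["img"][222:236,298:328].min(2)>140); ys,xs=np.nonzero(m); P=deproj(s,np.c_[xs+298,ys+222]); P=P[P[:,2]>.05]
print(np.polyfit(P[:,1],P[:,2],1),P[:,2].min(),P[:,2].max())
from rig import env
print(env.close_job())
E
```

```text
moved px 4
[-1.64781703  0.11288641] 0.0966962397562241 1.5434229693129065
the job is handed in; nothing more can be done
None
```

The rack hangs still in the hook with the gripper clear, and I handed the job in at about 22 s. I judged the bail to be in the throat from where the lowering met resistance and the free hang of about 21°, since the hook could not be seen clearly; no verdict was returned.

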